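# Build the insulating crib for the heater chuck

### The job

Build the heater chuck's insulating stand on the dark setting plate. Slide the near brass bar along the plate, without lifting it, until it lies flush against the raised centre strip, about midway along it, like the far one, then lay the two white ceramic bars crosswise on both brass bars, one over each painted blue band and centred across the strip, and last set the heater chuck centred on the ceramic bars, its long side bridging the gap between them. Do not drop the ceramic bars or the chuck, leave the far brass bar at the strip, and leave the red-capped vial, the chip box and the loupe where they are.

Things in the scene. Friction and masses are not known exactly. Their poses are not given: they have to be found in the camera images.
- setting_plate: dark steel plate, fixed, 8 mm thick, 112 mm along own x (to the robot's left), 160 mm along own y (-55 to +105 mm; +y towards the robot). A raised strip, 100 mm in x, 32 mm wide in y (-16 to +16 mm), stands 8 mm above the plate's face; origin on the plate's underside below the strip's middle. Two blue bands, 24 mm wide, run along y, centre lines at x = -28 and +28 mm
- brass_bar_near: bare yellow brass bar lying loose and askew on the plate on the robot's side of the strip (plate +y), short of it, 90 mm long (own x axis), 24 mm wide (y), 16 mm high, edges rounded; origin at the centre of its underside
- brass_bar_far: bare yellow brass bar lying loose on the plate on the strip's far side (plate -y), already flush against it; must be so at the end, 90 mm long (own x axis), 24 mm wide (y), 16 mm high, edges rounded; origin at the centre of its underside
- ceramic_bar_1: white ceramic bar lying on the table to the right of the plate, 90 mm long (own x axis), 24 mm wide (y), 16 mm high, edges rounded; origin at the centre of its underside. It may go over either blue band
- ceramic_bar_2: white ceramic bar like the other one, lying on the table to the right of the plate, 90 mm long (own x axis), 24 mm wide (y), 16 mm high, edges rounded; origin at the centre of its underside. It may go over either blue band
- heater_chuck: off-white heater chuck, a block 40 mm (own x) by 56 mm (own y, its long side); the body is 16 mm high, two clamp bars on it reach to 22 mm; lies on the table to the right of the plate among the ceramic bars; grasp across the 40 mm; origin at the centre of its underside
- red_vial: small white vial with red screw cap, 25 mm across, 54 mm high, standing behind the plate, origin at the centre of its underside; leave alone
- chip_box: lidded chip box, white lid on a black base, 59 x 54 x 16 mm, near the table's front edge straight ahead of the robot, origin at the centre of its underside; leave alone
- eye_loupe: black eye loupe, 38 mm across, 35 mm high, standing to the left of the plate, origin at the centre of its underside; leave alone
There are look-alikes about, which are no part of the job. What is shaped like the ceramic_bar_1 but pink is not meant.

How it is judged:
On the way, in this order (a step that is already met when the one before it is completed fails the run):
1. both brass bars lie flush against the centre strip, flat on the plate (y of brass_bar_near in the frame of setting_plate between 0.0245 and 0.0315 m and x of brass_bar_near in the frame of setting_plate between -0.015 and 0.015 m and z of brass_bar_near in the frame of setting_plate between 0.006 and 0.01 m and angle between the x axis of each of brass_bar_near, brass_bar_far and the x axis of setting_plate, either way round below 0.06 rad and y of brass_bar_far in the frame of setting_plate between -0.0315 and -0.0245 m and x of brass_bar_far in the frame of setting_plate between -0.015 and 0.015 m and z of brass_bar_far in the frame of setting_plate between 0.006 and 0.01 m), for 0.2 s.
2. both ceramic bars lie crosswise on the brass bars, one over each blue band, and are released (all of step 1 and ((x of ceramic_bar_1 in the frame of setting_plate between 0.02 and 0.036 m and y of ceramic_bar_1 in the frame of setting_plate between -0.012 and 0.012 m and z of ceramic_bar_1 in the frame of setting_plate between 0.0215 and 0.0265 m and angle between the x axis of each of ceramic_bar_1, ceramic_bar_2 and the y axis of setting_plate, either way round below 0.12 rad and x of ceramic_bar_2 in the frame of setting_plate between -0.036 and -0.02 m and y of ceramic_bar_2 in the frame of setting_plate between -0.012 and 0.012 m and z of ceramic_bar_2 in the frame of setting_plate between 0.0215 and 0.0265 m) or (x of ceramic_bar_1 in the frame of setting_plate between -0.036 and -0.02 m and y of ceramic_bar_1 in the frame of setting_plate between -0.012 and 0.012 m and z of ceramic_bar_1 in the frame of setting_plate between 0.0215 and 0.0265 m and angle between the x axis of each of ceramic_bar_1, ceramic_bar_2 and the y axis of setting_plate, either way round below 0.12 rad and x of ceramic_bar_2 in the frame of setting_plate between 0.02 and 0.036 m and y of ceramic_bar_2 in the frame of setting_plate between -0.012 and 0.012 m and z of ceramic_bar_2 in the frame of setting_plate between 0.0215 and 0.0265 m)) and contact force between each of ceramic_bar_1, ceramic_bar_2 and the fingers below 0.2 N), for 0.2 s.
3. the heater chuck stands level on both ceramic bars, centred, released (all of step 1 and ((x of ceramic_bar_1 in the frame of setting_plate between 0.02 and 0.036 m and y of ceramic_bar_1 in the frame of setting_plate between -0.012 and 0.012 m and z of ceramic_bar_1 in the frame of setting_plate between 0.0215 and 0.0265 m and angle between the x axis of each of ceramic_bar_1, ceramic_bar_2 and the y axis of setting_plate, either way round below 0.12 rad and x of ceramic_bar_2 in the frame of setting_plate between -0.036 and -0.02 m and y of ceramic_bar_2 in the frame of setting_plate between -0.012 and 0.012 m and z of ceramic_bar_2 in the frame of setting_plate between 0.0215 and 0.0265 m) or (x of ceramic_bar_1 in the frame of setting_plate between -0.036 and -0.02 m and y of ceramic_bar_1 in the frame of setting_plate between -0.012 and 0.012 m and z of ceramic_bar_1 in the frame of setting_plate between 0.0215 and 0.0265 m and angle between the x axis of each of ceramic_bar_1, ceramic_bar_2 and the y axis of setting_plate, either way round below 0.12 rad and x of ceramic_bar_2 in the frame of setting_plate between 0.02 and 0.036 m and y of ceramic_bar_2 in the frame of setting_plate between -0.012 and 0.012 m and z of ceramic_bar_2 in the frame of setting_plate between 0.0215 and 0.0265 m)) and x of heater_chuck in the frame of setting_plate between -0.01 and 0.01 m and y of heater_chuck in the frame of setting_plate between -0.012 and 0.012 m and z of heater_chuck in the frame of setting_plate between 0.037 and 0.043 m and angle between heater_chuck's own z axis and vertical below 0.08 rad and angle between the y axis of heater_chuck and the x axis of setting_plate, either way round below 0.15 rad and contact force between heater_chuck and the fingers below 0.2 N), for 0.2 s.
At the end, for the whole second after the job is handed in: Brass bars flat on plate, within 3.5 mm of touching the strip, parallel 0.06 rad, centred 15 mm; a ceramic bar on them over each band (8 mm; 12 mm across the strip; 0.12 rad); chuck level on these, 10 mm along, 12 mm across the strip, long side along it 0.15 rad; all released, at rest (all of step 3 and linear speed of each of brass_bar_near, brass_bar_far, ceramic_bar_1, ceramic_bar_2, heater_chuck below 0.02 m/s and contact force between each of brass_bar_near, brass_bar_far, ceramic_bar_1, ceramic_bar_2 and the fingers below 0.2 N).
It fails at once if a brass bar is lifted off the plate by more than 10 mm (z of any of brass_bar_near, brass_bar_far in the frame of setting_plate above 0.018 m).
It fails at once if a ceramic bar or the chuck is dropped (falls freely at over 0.5 m/s, a fall of more than about 13 mm) ((linear speed of ceramic_bar_1 above 0.5 m/s and contact force between ceramic_bar_1 and the fingers below 0.05 N) or (linear speed of ceramic_bar_2 above 0.5 m/s and contact force between ceramic_bar_2 and the fingers below 0.05 N) or (linear speed of heater_chuck above 0.5 m/s and contact force between heater_chuck and the fingers below 0.05 N)).
It fails at once if the vial, the chip box or the loupe is moved by more than 15 mm (distance of any of red_vial, chip_box, eye_loupe from where it was at the start of the episode above 0.015 m).
It also fails if it takes over 72 s, if anything falls off the work surface, if the arm or the gripper's body presses on something with over 40 N, if the wrist force passes 120 N, or if a joint passes its speed limit or range.

### The arm

A 6-joint arm with a two-finger parallel gripper is mounted at the origin on a cart in front of the work surface, level with it; the furniture and walls round the work are solid. World frame = base frame: x ahead of the robot, y to its left, z up, the work surface at z = 0. Lengths are in m, angles in rad, forces in N, time in s.
With the tool pointing down it reaches from about 0.275 to 0.75 m from the base axis. Payload 10.2 kg.
Tool frame: the origin (TCP) lies between the finger pads; the fingertips stand 17 mm ahead of it and the grasp point (between the pads) lies 2 mm behind it (env.tcp_to_tips is the distance from the TCP to the fingertips, in m); z points along the fingers, y is the line along which they close (so a half turn about z gives the same grasp; the last joint's range is limited). The gripper opens to 88 mm and grips with 3 to 60 N. Pads are 18 mm wide; open, the fingers measure 123 mm over their backs; the gripper's body (75 mm by 187 mm) begins 45 mm behind the grasp point.
Start: joints at [1.025, 0.313, 1.498, -0, 1.331, -0.223], TCP at [0.167, 0.498, 0.256] pointing down, gripper open.
Joint ranges: [-2.94, 2.94], [-0.97, 2.17], [0.19, 2.56], [-1.23, 4.37], [0.02, 3.11], [-2.88, 2.88]. Speed limits (rad/s): [2.39, 2.39, 3.01, 3.14, 3.14, 3.14].

### API

Orientations are given as a unit quaternion [w, x, y, z].
In Python, from rig import env gives the robot as it stands.
- The arm moves only by the tool drive_tool, never from a script. Its argument "commands" is a list of rows, each an object of numbers: "x", "y", "z": the shift along the tool's x, y, z in units of 120 mm (1.0 is 120 mm); "yaw": the turn about the tool's z in units of 45 degrees (1.0 is 45 degrees); "gripper": the opening, from 0 (shut) to 1 (fully open). A call has 1 to 10 rows; each row shifts and turns the commanded pose from where the row before left it, along the tool's axes as they then stand; what a row does not reach is not made up. A row lasts 1/12 s, in which the tool goes at most 41.7 mm and 7.16 degrees, less where a joint would pass 70% of its speed; a pose out of reach is approached as far as the arm can. A call with a number of a shift or a turn outside -1 to 1 is refused whole. A call with a gripper value outside its range is refused whole. The fingers move at their own pace and stop on an object; "squeeze" is the grip in N (left out, the last holds). Time passes only in rows, so rows that do not move let the fingers close. It gives the time, the measured TCP pose, the force, the opening and the grip force at its end, in the units of the state.
- env.sense(): the state, without advancing time (a new reading comes with each control period).
- env.get_image(name): name is "scene" or "top"; returns the picture (384x512x3 uint8, red, green, blue); there is no depth.
- env.get_calibration(name): a dict with "fovy" (degrees; the focal length in pixels is half the picture's height over the tangent of half this angle, whatever the lens; pixels are square), "cx", "cy" (the principal point, pixels), "R" (3x3) and "t" (3): a world point X has camera coordinates R X + t. Camera axes: x right, y down, z forward; pixel columns grow to the right and rows downward; lengths in m; the calibration is good to about 2 mm. A picture is of the moment at which its call begins. get_calibration takes no time and is no camera call.
- env.finish_job(): hands the job in; it is judged then, once.
The state is a dict: "time_s": time; "joint_pos": joint angles; "joint_velocities": joint speeds; "tau": joint torques, N m; "position": TCP position; "tool_rot": TCP orientation; "wrist_force": force on the tool from outside, world axes, zero at the start; "torque": the same for the moment, N m; "gripper_width": finger opening in m; "finger_force": force on a finger pad.
Only numpy, scipy, OpenCV 4.12 (cv2) and the standard library are available. Lean on these libraries where they do the work, as an engineer would, in place of code of your own. Each camera call takes 0.05 s, during which the arm holds its last target. There are 200 camera calls.

## Working session

There is one attempt and no reset: what is moved stays moved. The work goes in short steps, Python scripts to look and compute and a tool call to move; the robot and the scene stay as the last step left them, time stands still between calls to the robot, and variables do not carry over. Pictures are saved under pics/ and viewed, at most 10 in all, crops included, and the job is handed in when it is done.

Besides the shell and the picture viewer there is one more tool, called after "Call:" as name(argument=value, ...), one argument or row to a line, values as JSON. drive_tool: Moves the arm, as the interface text tells. Its arguments: {"type":"object","properties":{"commands":{"type":"array"},"squeeze":{"type":"number"}},"required":["commands"]}

```bash
mkdir -p pics
python3 - <<'E'
from rig import env
import cv2
s=env.sense();print({k:(v if not hasattr(v,'__len__') else [round(float(x),4) for x in v]) for k,v in s.items()})
for n in("scene","top"):
    c=env.get_calibration(n);print(n,c)
    cv2.imwrite(f"pics/{n}0.png",cv2.cvtColor(env.get_image(n),cv2.COLOR_RGB2BGR))
E
```

```text
{'time_s': 0.0, 'joint_pos': [1.0246, 0.3134, 1.4984, -0.0, 1.331, -0.2234], 'joint_velocities': [0.0006, -0.0007, 0.0014, 0.0004, -0.0014, 0.0005], 'tau': [0.0005, -40.2217, -25.2272, 0.0695, 0.0353, -0.0001], 'position': [0.1664, 0.4977, 0.2552], 'tool_rot': [-0.0002, 0.1607, 0.987, -0.0006], 'wrist_force': [0.2513, -0.5292, -0.6691], 'torque': [0.021, -0.0087, 0.0056], 'finger_force': 0.0, 'gripper_width': 0.08821202142552777}
scene {'fovy': 44.44826809506666, 'cx': 258.32077998935443, 'cy': 204.3098366540565, 'R': array([[-0.90077779, -0.43424582, -0.00547189],
       [-0.30276857,  0.63698115, -0.70893314],
       [ 0.31133674, -0.63693452, -0.70525446]]), 't': array([0.60353728, 0.00955779, 1.40794178])}
top {'fovy': 48.93199321663435, 'cx': 254.6160402559902, 'cy': 192.9673620395233, 'R': array([[ 0.00656286, -0.99985867,  0.01547815],
       [-0.98904488, -0.00877297, -0.14735423],
       [ 0.14746919, -0.01434152, -0.98896267]]), 't': array([0.28996547, 0.55064338, 1.15283446])}
```

View pics/scene0.png

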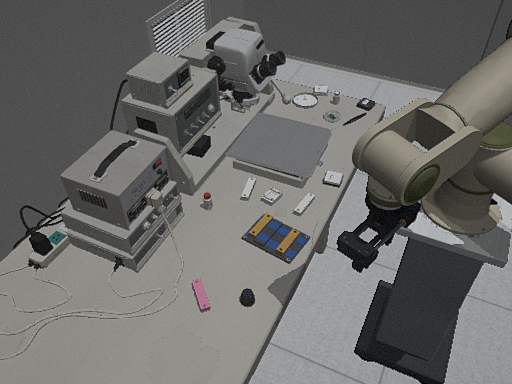

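View pics/top0.png

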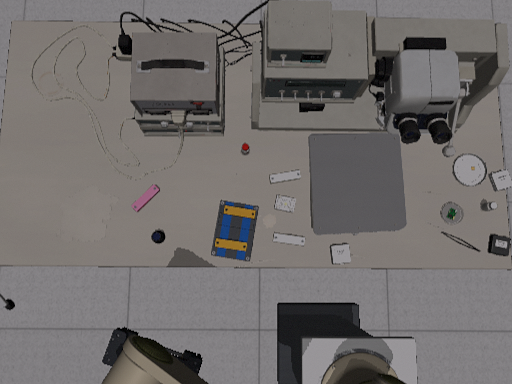

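Top view: plate around (235,231) with brass bars at (239,212) far and (231,245) near; ceramics at (285,177) and (289,239), chuck (285,203), chip box (341,253), vial (245,148), loupe (158,236). I'll zoom in next.

Run:
```python
import cv2
a=cv2.imread("pics/top0.png")[140:270,195:355];b=cv2.imread("pics/scene0.png")[165:270,195:355]
cv2.imwrite("pics/topc.png",cv2.resize(a,None,fx=4.6,fy=4.6,interpolation=cv2.INTER_CUBIC))
cv2.imwrite("pics/scenec.png",cv2.resize(b,None,fx=5,fy=5,interpolation=cv2.INTER_CUBIC))
```

```text
(no output)
```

View pics/topc.png

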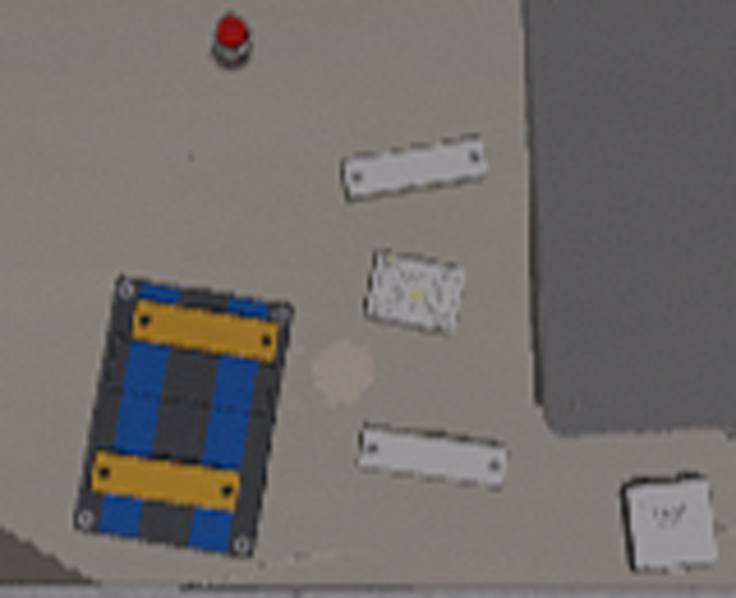

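View pics/scenec.png

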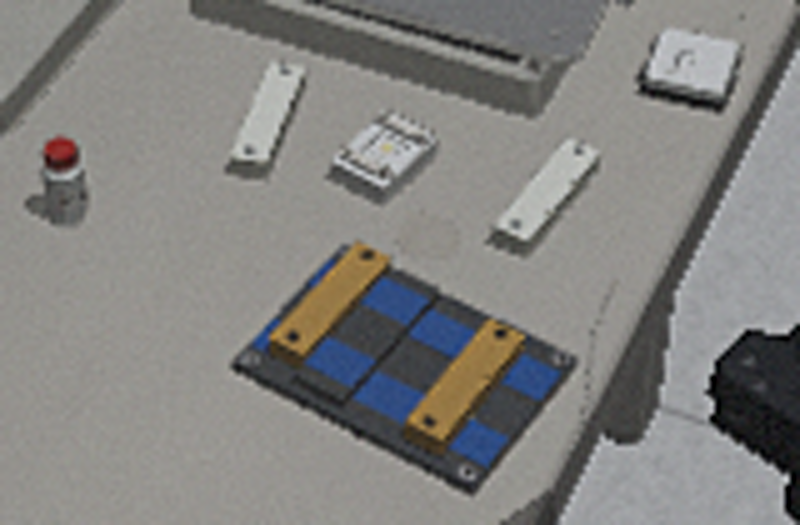

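Crops show: brass bars (orange) with the near one slightly askew, white ceramics and chuck are clearly separable. Measuring by masks in both views.

```bash
cat > m.py <<'E'
import cv2,numpy as np
from rig import env
def cal(n):
    c=env.get_calibration(n);f=192/np.tan(np.radians(c['fovy'])/2)
    return np.array([[f,0,c['cx']],[0,f,c['cy']],[0,0,1]]),np.array(c['R']),np.array(c['t'])
def ray(n,p,z):
    K,R,t=cal(n);p=np.atleast_2d(p).astype(float)
    d=(R.T@np.linalg.inv(K)@np.c_[p,np.ones(len(p))].T).T;C=-R.T@t
    return C+d*((z-C[2])/d[:,2])[:,None]
def tri(a,b):
    P=[K@np.c_[R,t] for K,R,t in(cal("top"),cal("scene"))]
    X=cv2.triangulatePoints(P[0],P[1],np.array(a,float),np.array(b,float));return (X[:3]/X[3]).ravel()
U=8
ROI={"top":(200,160,320,270),"scene":(230,170,325,268)}
def masks(n,img):
    x0,y0,x1,y1=ROI[n];c=cv2.resize(img[y0:y1,x0:x1],None,fx=U,fy=U,interpolation=cv2.INTER_CUBIC)
    h=cv2.cvtColor(c,cv2.COLOR_RGB2HSV)
    return {"brass":cv2.inRange(h,(12,130,120),(30,255,255)),"white":cv2.inRange(h,(0,0,165),(180,40,255)),"blue":cv2.inRange(h,(100,120,60),(130,255,255))}
def blobs(n,m,amin=45):
    x0,y0,_,_=ROI[n];m=cv2.morphologyEx(m,cv2.MORPH_CLOSE,np.ones((17,17)));out=[]
    for c in cv2.findContours(m,cv2.RETR_EXTERNAL,cv2.CHAIN_APPROX_NONE)[0]:
        a=cv2.contourArea(c)
        if a<amin*U*U: continue
        M=cv2.moments(c);g=(np.array([M['m10'],M['m01']])/M['m00']+.5)/U-.5+[x0,y0]
        out.append((g,(c[:,0]+.5)/U-.5+[x0,y0],a/U/U))
    return out
def rect(n,pts,z):
    w=ray(n,pts,z)[:,:2]; h=cv2.convexHull((w*1e3).astype(np.float32));(c,s,_)=cv2.minAreaRect(h)
    b=cv2.boxPoints(cv2.minAreaRect(h));e=[b[1]-b[0],b[2]-b[1]];e=max(e,key=np.linalg.norm)
    a=np.degrees(np.arctan2(e[1],e[0]));a=(a+90)%180-90
    return np.round(c,1),np.round(sorted(s),1),round(float(a),1)
E
python3 - <<'E'
from m import *
im={n:env.get_image(n) for n in ROI};mm={n:masks(n,im[n]) for n in ROI}
for k,z in(("brass",.024),("white",.016),("blue",.008)):
    T=blobs("top",mm["top"][k],20);S=blobs("scene",mm["scene"][k],20)
    for g,p,a in T: print(k,"top",g.round(1),round(a),ray("top",g,z)[0].round(4),*rect("top",p,z))
    for g,p,a in S: print(k,"scene",g.round(1),round(a),ray("scene",g,z)[0].round(4),*rect("scene",p,z))
    if k!="blue":
        for g,p,a in T:
            X=[tri(g,s[0]) for s in S]
            if X: print("tri",min(X,key=lambda x:np.linalg.norm(x-ray("top",g,z)[0])).round(4))
E
```

```text
brass top [230.5 244.3] 244 [0.4045 0.3606 0.024 ] [404.5 360.7] [23.8 89.5] 82.2
brass top [239.1 211.4] 235 [0.4971 0.3375 0.024 ] [497.3 337.7] [23.5 89.2] 81.1
brass scene [287.6 240.5] 195 [0.407  0.3607 0.024 ] [407.  359.6] [23.8 89.3] 82.3
brass scene [260.4 224.4] 175 [0.5    0.3388 0.024 ] [499.8 337.5] [23.4 88.6] 81.2
tri [0.4057 0.361  0.0246]
tri [0.4988 0.3381 0.0236]
white scene [316.2 260.3] 102 [0.3134 0.3854 0.016 ] [312.1 380.5] [39.  67.9] -80.4
white scene [303.9 202.3] 150 [0.4246 0.195  0.016 ] [424.3 193.4] [23.6 91. ] 82.5
white scene [271.2 194.3] 138 [0.5273 0.2057 0.016 ] [527.3 204.1] [40.6 57.3] 78.8
white scene [248.  186.9] 133 [0.606  0.2062 0.016 ] [606.3 204.5] [23.9 91.2] -79.6
blue top [240.3 254.8] 72 [0.3756 0.333  0.008 ] [375.7 333. ] [24.3 25.8] 81.7
blue top [220.8 251.7] 69 [0.3837 0.3885 0.008 ] [383.7 388.3] [23.1 26. ] 81.2
blue top [244.5 229.3] 206 [0.4476 0.3219 0.008 ] [447.7 321.8] [26.1 69.2] -8.9
blue top [225.2 226.3] 209 [0.4559 0.3773 0.008 ] [455.9 377.2] [26.3 70.4] -8.2
blue top [248.4 206.5] 27 [0.5133 0.3114 0.008 ] [513.4 311.4] [10.8 26. ] 81.0
blue top [229.3 203.4] 27 [0.522  0.3665 0.008 ] [522.  366.5] [10.5 26.3] 78.6
blue scene [290.3 253.2] 59 [0.3872 0.3863 0.008 ] [387.2 386.2] [24.7 24.9] -8.8
blue scene [300.9 240. ] 59 [0.3791 0.3304 0.008 ] [379.1 330.4] [25.7 25.7] 81.4
blue scene [267.5 240.4] 156 [0.4625 0.3717 0.008 ] [462.7 371.5] [28.7 71.7] -16.5
blue scene [278.2 228. ] 140 [0.4544 0.3161 0.008 ] [455.2 315.9] [28.1 70.1] -17.4
```

Both views give sizes to under 1 mm and heights of 24 mm for the brass. The plate origin is ≈(471.4,346.0) mm with its x axis at 81.2°. The tool, after yawing −9.7°, lines up with the plate axes. I'll move above the robot side of the near bar.

Call:
drive_tool(
  commands=[
    {"yaw": -0.108,"z": 0.25,"gripper": 0.35},
    {"yaw": -0.108,"z": 0.25,"gripper": 0.35},
    {"x": -0.2275,"y": -0.104,"z": 0.12,"gripper": 0.35},
    {"x": -0.2275,"y": -0.104,"z": 0.12,"gripper": 0.35},
    {"x": -0.2275,"y": -0.104,"z": 0.12,"gripper": 0.35},
    {"x": -0.2275,"y": -0.104,"z": 0.12,"gripper": 0.35},
    {"x": -0.2275,"y": -0.104,"z": 0.12,"gripper": 0.35},
    {"x": -0.2275,"y": -0.104,"z": 0.12,"gripper": 0.35},
    {"x": -0.2275,"y": -0.104,"z": 0.12,"gripper": 0.35},
    {"x": -0.2275,"y": -0.104,"z": 0.12,"gripper": 0.35},
  ],
)

```text
invalid input at $.commands[0]: expected keys x, y, z, yaw, gripper
```

```bash
cat >> m.py <<'E'
O=np.array([471.4,346.0]);TH=np.radians(81.2)
u=np.array([np.cos(TH),np.sin(TH)]);v=np.array([-u[1],u[0]])
def pl(w): return np.round([(np.array(w)-O)@u,(np.array(w)-O)@v],1)
def tcp():
    s=env.sense();p=np.array(s['position'])*1e3;q=np.array(s['tool_rot'])
    from scipy.spatial.transform import Rotation as Q
    R=Q.from_quat(q[[1,2,3,0]]).as_matrix();a=np.degrees(np.arctan2(R[1,1],R[0,1]))
    print("t",round(s['time_s'],2),"tcp",p.round(1),"plate",pl(p[:2]),"yaxis",round(float(a),1),"tilt",R[:2,2].round(3),"F",np.round(s['wrist_force'],1),"w",round(s['gripper_width'],4),"f",round(s['finger_force'],1),"j6",round(s['joint_pos'][5],2))
E
python3 - <<'E'
from m import *
import m
tcp()
T=cv2.cvtColor(cv2.imread("pics/top0.png"),cv2.COLOR_BGR2RGB);S=cv2.cvtColor(cv2.imread("pics/scene0.png"),cv2.COLOR_BGR2RGB)
h=lambda n,i:cv2.inRange(cv2.cvtColor(cv2.resize(i[ROI[n][1]:ROI[n][3],ROI[n][0]:ROI[n][2]],None,fx=U,fy=U,interpolation=cv2.INTER_CUBIC),cv2.COLOR_RGB2HSV),(0,0,155),(180,40,255))
B=blobs("scene",h("scene",S))
for g,p,a in blobs("top",h("top",T)):
    print(g.round(1),round(a),*rect("top",p,.016),"tri",min((tri(g,s[0]) for s in B),key=lambda x:np.linalg.norm(x-ray("top",g,.016)[0])).round(4))
E
```

```text
t 0.2 tcp [166.5 497.8 255.4] plate [103.3 324.6] yaxis 71.5 tilt [-0.    -0.001] F [-0.  -0.4 -0.1] w 0.0884 f 0.0 j6 -0.22
```

Call:
drive_tool(
  commands=[
    {"x": 0,"y": 0,"yaw": -0.108,"z": 0.25,"gripper": 0.35},
    {"x": 0,"y": 0,"yaw": -0.108,"z": 0.25,"gripper": 0.35},
    {"x": -0.2275,"y": -0.104,"z": 0.12,"yaw": 0,"gripper": 0.35},
    {"x": -0.2275,"y": -0.104,"z": 0.12,"yaw": 0,"gripper": 0.35},
    {"x": -0.2275,"y": -0.104,"z": 0.12,"yaw": 0,"gripper": 0.35},
    {"x": -0.2275,"y": -0.104,"z": 0.12,"yaw": 0,"gripper": 0.35},
    {"x": -0.2275,"y": -0.104,"z": 0.12,"yaw": 0,"gripper": 0.35},
    {"x": -0.2275,"y": -0.104,"z": 0.12,"yaw": 0,"gripper": 0.35},
    {"x": -0.2275,"y": -0.104,"z": 0.12,"yaw": 0,"gripper": 0.35},
    {"x": -0.2275,"y": -0.104,"z": 0.12,"yaw": 0,"gripper": 0.35},
  ],
)

```text
time_s: 1.03
position: [0.3682, 0.3649, 0.0798]
tool_rot: [-0.0, 0.077, 0.997, -0.0]
wrist_force: [-0.6, 0.1, 0.2]
gripper_width: 0.0308
finger_force: 0.0
```

Run:
```python
from m import *
tcp()
T=cv2.imread("pics/top0.png");S=cv2.cvtColor(cv2.imread("pics/scene0.png"),cv2.COLOR_BGR2RGB)
B=blobs("scene",masks("scene",S)["white"])
x0,y0,x1,y1=ROI["top"];g=cv2.resize(cv2.cvtColor(T,cv2.COLOR_BGR2GRAY)[y0:y1,x0:x1],None,fx=U,fy=U,interpolation=cv2.INTER_CUBIC)
print(T[177,285],T[203,280],T[220,280])
for th in(140,150):
  for q,p,a in blobs("top",(g>th).astype(np.uint8)*255):
    print(th,q.round(1),round(a),*rect("top",p,.016),"tri",min((tri(q,s[0]) for s in B),key=lambda x:np.linalg.norm(x-ray("top",q,.016)[0])).round(4))
```

```text
t 1.03 tcp [368.2 364.9  79.8] plate [  2.8 104.9] yaxis 81.2 tilt [-0. -0.] F [-0.6  0.1  0.2] w 0.0308 f 0.0 j6 -0.86
[151 149 152] [140 136 140] [118 123 130]
140 [289. 239.] 211 [420.9 196.1] [21.4 89.3] 82.5 tri [0.4226 0.1964 0.0178]
140 [285.3 203.3] 219 [523.5 206.3] [39.  55.6] 78.7 tri [0.525  0.2066 0.0172]
140 [285.  175.9] 196 [603.2 206.2] [22.8 89. ] -79.8 tri [0.604  0.207  0.0171]
150 [288.9 238.9] 154 [420.9 196.3] [19.3 87.7] 82.9 tri [0.4226 0.1967 0.0181]
150 [287.5 203.6] 64 [521.8 199.5] [36.4 38.6] 78.8 tri [0.5264 0.2002 0.0109]
150 [284.9 176. ] 142 [602.5 206.3] [19.5 87.4] -79.9 tri [0.6038 0.2071 0.0172]
```

Call:
drive_tool(
  commands=[
    {"x": 0,"y": 0,"z": 0.15,"yaw": 0,"gripper": 0.35},
    {"x": 0,"y": 0,"z": 0.15,"yaw": 0,"gripper": 0.35},
    {"x": 0,"y": 0,"z": 0.12,"yaw": 0,"gripper": 0.35},
    {"x": -0.06,"y": 0,"z": 0,"yaw": 0,"gripper": 0.35},
    {"x": -0.06,"y": 0,"z": 0,"yaw": 0,"gripper": 0.35},
    {"x": -0.06,"y": 0,"z": 0,"yaw": 0,"gripper": 0.35},
    {"x": -0.06,"y": 0,"z": 0,"yaw": 0,"gripper": 0.35},
    {"x": -0.06,"y": 0,"z": 0,"yaw": 0,"gripper": 0.35},
    {"x": -0.06,"y": 0,"z": 0,"yaw": 0,"gripper": 0.35},
    {"x": -0.06,"y": 0,"z": 0,"yaw": 0,"gripper": 0.35},
  ],
)

```text
time_s: 1.87
position: [0.4178, 0.3582, 0.0306]
tool_rot: [0.0, 0.077, 0.997, 0.0]
wrist_force: [-2.9, 0.3, 2.2]
gripper_width: 0.0305
finger_force: 1.3
```

Call:
drive_tool(
  commands=[
    {"x": -0.02,"y": 0,"z": 0,"yaw": 0,"gripper": 0.35},
    {"x": 0,"y": 0,"z": 0,"yaw": 0,"gripper": 0.35},
  ],
)

```text
time_s: 2.03
position: [0.4202, 0.3577, 0.0302]
tool_rot: [0.0, 0.077, 0.997, 0.0]
wrist_force: [-0.4, 0.2, -0.0]
gripper_width: 0.031
finger_force: 0.0
```

```bash
cat >> m.py <<'E'
def brass(f):
    for n in ROI:
        im=env.get_image(n);cv2.imwrite(f"pics/{n}{f}.png",cv2.cvtColor(im,cv2.COLOR_RGB2BGR))
        for g,p,a in blobs(n,masks(n,im)["brass"],30):
            r=rect(n,p,.024);print(n,round(a),*r,"plate",pl(r[0]))
E
python3 -c "
from m import *
tcp();brass('1')"
```

```text
t 2.03 tcp [420.2 357.7  30.2] plate [ 3.8 52.3] yaxis 81.2 tilt [0.001 0.   ] F [-0.4  0.2 -0. ] w 0.031 f 0.0 j6 -0.92
```

Call:
drive_tool(
  commands=[
    {"x": -0.015,"y": 0,"z": 0,"yaw": 0,"gripper": 0.35},
    {"x": 0,"y": 0,"z": 0,"yaw": 0,"gripper": 0.35},
  ],
)

```text
time_s: 2.3
position: [0.421, 0.3576, 0.0301]
tool_rot: [-0.0, 0.076, 0.997, -0.0]
wrist_force: [-0.7, -0.1, -0.2]
gripper_width: 0.0308
finger_force: 0.3
```

Call:
drive_tool(
  commands=[
    {"x": -0.015,"y": 0,"z": 0,"yaw": 0,"gripper": 0.35},
    {"x": 0,"y": 0,"z": 0,"yaw": 0,"gripper": 0.35},
  ],
)

```text
time_s: 2.47
position: [0.4212, 0.3576, 0.03]
tool_rot: [-0.002, 0.077, 0.997, -0.0]
wrist_force: [-8.9, 2.5, 5.8]
gripper_width: 0.0306
finger_force: 4.9
```

Call:
drive_tool(
  commands=[
    {"x": -0.015,"y": 0,"z": 0,"yaw": 0,"gripper": 0.35},
    {"x": 0,"y": 0,"z": 0,"yaw": 0,"gripper": 0.35},
  ],
)

```text
time_s: 2.63
position: [0.4214, 0.3575, 0.03]
tool_rot: [-0.004, 0.076, 0.997, -0.001]
wrist_force: [-17.9, 3.8, 11.4]
gripper_width: 0.0305
finger_force: 9.3
```

Force rises firmly at TCP y≈51: the bar is against the strip. Retract, and travel above the near ceramic bar.

Call:
drive_tool(
  commands=[
    {"x": 0.1,"y": 0,"z": 0,"yaw": 0,"gripper": 0.35},
    {"x": 0.05,"y": 0,"z": 0,"yaw": 0,"gripper": 0.35},
    {"x": 0,"y": 0,"z": -0.3,"yaw": 0,"gripper": 0.35},
    {"x": 0,"y": 0,"z": -0.3,"yaw": 0,"gripper": 0.35},
    {"x": 0,"y": 0,"z": -0.2,"yaw": 0,"gripper": 0.8},
    {"x": -0.07,"y": -0.267,"z": 0,"yaw": 0,"gripper": 0.8},
    {"x": -0.07,"y": -0.267,"z": 0,"yaw": 0,"gripper": 0.8},
    {"x": -0.07,"y": -0.267,"z": 0,"yaw": 0,"gripper": 0.8},
    {"x": -0.07,"y": -0.267,"z": 0,"yaw": 0,"gripper": 0.8},
    {"x": -0.07,"y": -0.267,"z": 0,"yaw": 0,"gripper": 0.8},
  ],
)

```text
time_s: 3.47
position: [0.4238, 0.1936, 0.1263]
tool_rot: [0.0, 0.076, 0.997, -0.0]
wrist_force: [0.8, 0.8, 0.4]
gripper_width: 0.0688
finger_force: 0.0
```

```bash
python3 -c "
from m import *
tcp();brass('2')"
```

```text
t 3.47 tcp [423.8 193.6 126.3] plate [-157.9   23.7] yaxis 81.3 tilt [ 0.001 -0.   ] F [0.8 0.8 0.4] w 0.0688 f 0.0 j6 -1.24
top 243 [442.7 354.5] [23.7 89.3] 80.9 plate [ 4.  29.7]
top 236 [497.4 338. ] [23.8 88.8] 81.1 plate [ -3.9 -26.9]
scene 188 [445.3 353.6] [23.6 89.3] 81.3 plate [ 3.5 27. ]
scene 175 [500.  337.3] [23.6 89.4] 81.2 plate [ -4.2 -29.6]
```

Step 1 is met: the bars are 56.6 mm apart (flush is 56), within 0.5° of each other. Now turn for ceramic bar A.

Call:
drive_tool(
  commands=[
    {"x": 0,"y": 0,"z": 0.05,"yaw": 0.152,"gripper": 0.6},
    {"x": 0,"y": 0,"z": 0.05,"yaw": 0.152,"gripper": 0.6},
    {"x": 0,"y": 0,"z": 0.05,"yaw": 0.152,"gripper": 0.6},
    {"x": 0,"y": 0,"z": 0.05,"yaw": 0.152,"gripper": 0.6},
    {"x": 0,"y": 0,"z": 0.05,"yaw": 0.152,"gripper": 0.6},
    {"x": 0,"y": 0,"z": 0.05,"yaw": 0.152,"gripper": 0.6},
    {"x": 0,"y": 0,"z": 0.05,"yaw": 0.152,"gripper": 0.6},
    {"x": 0,"y": 0,"z": 0.05,"yaw": 0.152,"gripper": 0.6},
    {"x": 0,"y": 0,"z": 0.05,"yaw": 0.152,"gripper": 0.6},
    {"x": 0,"y": 0,"z": 0.05,"yaw": 0.152,"gripper": 0.6},
  ],
)

```text
time_s: 4.4
position: [0.4239, 0.1956, 0.0659]
tool_rot: [0.0, 0.626, 0.78, 0.0]
wrist_force: [-0.3, -0.5, -0.8]
gripper_width: 0.053
finger_force: 0.0
```

Call:
drive_tool(
  commands=[
    {"x": 0,"y": 0,"z": 0,"yaw": 0.151,"gripper": 0.6},
    {"x": 0,"y": 0,"z": 0,"yaw": 0.151,"gripper": 0.6},
    {"x": 0,"y": 0,"z": 0,"yaw": 0.15,"gripper": 0.6},
    {"x": 0.012,"y": -0.012,"z": 0,"yaw": 0,"gripper": 0.6},
    {"x": 0,"y": 0,"z": 0,"yaw": 0,"gripper": 0.6},
  ],
)

```text
time_s: 4.82
position: [0.4225, 0.1972, 0.0661]
tool_rot: [0.0, 0.751, 0.661, 0.0]
wrist_force: [0.6, -0.2, 0.2]
gripper_width: 0.0528
finger_force: 0.0
```

```bash
python3 -c "
from m import *
tcp()"
```

```text
t 4.82 tcp [422.5 197.2  66.1] plate [-154.5   25.6] yaxis -7.3 tilt [ 0. -0.] F [ 0.6 -0.2  0.2] w 0.0528 f 0.0 j6 0.31
```

Call:
drive_tool(
  commands=[
    {"x": -0.017,"y": 0,"z": 0.15,"yaw": 0,"gripper": 0.6},
    {"x": 0,"y": 0,"z": 0.15,"yaw": 0,"gripper": 0.6},
    {"x": 0,"y": 0,"z": 0.08,"yaw": 0,"gripper": 0.6},
    {"x": 0,"y": 0,"z": 0,"yaw": 0,"gripper": 0.6},
    {"x": 0,"y": 0,"z": 0,"yaw": 0,"gripper": 0},
    {"x": 0,"y": 0,"z": 0,"yaw": 0,"gripper": 0},
    {"x": 0,"y": 0,"z": 0,"yaw": 0,"gripper": 0},
    {"x": 0,"y": 0,"z": 0,"yaw": 0,"gripper": 0},
    {"x": 0,"y": 0,"z": 0,"yaw": 0,"gripper": 0},
  ],
  squeeze=20,
)

```text
time_s: 5.57
position: [0.4227, 0.1947, 0.021]
tool_rot: [0.0, 0.752, 0.659, 0.0]
wrist_force: [-1.9, -0.1, 4.4]
gripper_width: 0.0237
finger_force: 20.0
```

```bash
python3 -c "
from m import *
tcp()"
```

```text
t 5.57 tcp [422.7 194.7  21. ] plate [-157.   25.] yaxis -7.5 tilt [0.001 0.   ] F [-1.9 -0.1  4.4] w 0.0237 f 20.0 j6 0.31
```

Grip confirmed (23.7 mm wide). Lift, then turn back to the plate axes.

Call:
drive_tool(
  commands=[
    {"x": 0,"y": 0,"z": -0.2,"yaw": 0,"gripper": 0},
    {"x": 0,"y": 0,"z": -0.2,"yaw": 0,"gripper": 0},
    {"x": 0,"y": 0,"z": -0.2,"yaw": 0,"gripper": 0},
    {"x": 0,"y": 0,"z": 0,"yaw": -0.152,"gripper": 0},
    {"x": 0,"y": 0,"z": 0,"yaw": -0.152,"gripper": 0},
    {"x": 0,"y": 0,"z": 0,"yaw": -0.152,"gripper": 0},
    {"x": 0,"y": 0,"z": 0,"yaw": -0.152,"gripper": 0},
    {"x": 0,"y": 0,"z": 0,"yaw": -0.152,"gripper": 0},
    {"x": 0,"y": 0,"z": 0,"yaw": -0.152,"gripper": 0},
    {"x": 0,"y": 0,"z": 0,"yaw": -0.152,"gripper": 0},
  ],
)

```text
time_s: 6.4
position: [0.4223, 0.1946, 0.0926]
tool_rot: [-0.0, 0.417, 0.909, -0.0]
wrist_force: [0.3, 0.4, -1.7]
gripper_width: 0.0233
finger_force: 20.0
```

Call:
drive_tool(
  commands=[
    {"x": 0,"y": 0,"z": 0,"yaw": -0.152,"gripper": 0},
    {"x": 0,"y": 0,"z": 0,"yaw": -0.152,"gripper": 0},
    {"x": 0,"y": 0,"z": 0,"yaw": -0.152,"gripper": 0},
    {"x": 0,"y": 0,"z": 0,"yaw": -0.152,"gripper": 0},
    {"x": 0,"y": 0,"z": 0,"yaw": -0.152,"gripper": 0},
    {"x": 0,"y": 0,"z": 0,"yaw": -0.147,"gripper": 0},
    {"x": -0.05,"y": 0.25,"z": 0,"yaw": 0,"gripper": 0},
    {"x": -0.05,"y": 0.25,"z": 0,"yaw": 0,"gripper": 0},
    {"x": -0.05,"y": 0.25,"z": 0,"yaw": 0,"gripper": 0},
    {"x": -0.05,"y": 0.25,"z": 0,"yaw": 0,"gripper": 0},
  ],
)

```text
time_s: 7.23
position: [0.4647, 0.3108, 0.0926]
tool_rot: [-0.0, 0.077, 0.997, -0.0]
wrist_force: [1.3, -0.6, -1.6]
gripper_width: 0.0238
finger_force: 20.0
```

Call:
drive_tool(
  commands=[
    {"x": 0,"y": 0.25,"z": 0,"yaw": 0,"gripper": 0},
    {"x": 0,"y": 0.25,"z": 0,"yaw": 0,"gripper": 0},
    {"x": 0,"y": 0.04,"z": 0,"yaw": 0,"gripper": 0},
    {"x": 0,"y": 0,"z": 0,"yaw": 0,"gripper": 0},
  ],
)

```text
time_s: 7.57
position: [0.474, 0.3747, 0.092]
tool_rot: [-0.0, 0.076, 0.997, -0.0]
wrist_force: [-0.3, -0.5, -2.6]
gripper_width: 0.0236
finger_force: 20.0
```

```bash
python3 -c "
from m import *
tcp()"
```

```text
t 7.57 tcp [474.  374.7  92. ] plate [28.8  1.8] yaxis 81.3 tilt [-0. -0.] F [-0.3 -0.5 -2.6] w 0.0236 f 20.0 j6 -0.94
```

Call:
drive_tool(
  commands=[
    {"x": -0.012,"y": -0.007,"z": 0.12,"yaw": 0,"gripper": 0},
    {"x": 0,"y": 0,"z": 0.12,"yaw": 0,"gripper": 0},
    {"x": 0,"y": 0,"z": 0.08,"yaw": 0,"gripper": 0},
    {"x": 0,"y": 0,"z": 0.04,"yaw": 0,"gripper": 0},
    {"x": 0,"y": 0,"z": 0.02,"yaw": 0,"gripper": 0},
    {"x": 0,"y": 0,"z": 0,"yaw": 0,"gripper": 0},
  ],
)

```text
time_s: 8.07
position: [0.4758, 0.3721, 0.0469]
tool_rot: [-0.0, 0.077, 0.997, -0.0]
wrist_force: [0.1, -0.1, -1.9]
gripper_width: 0.0238
finger_force: 20.0
```

Call:
drive_tool(
  commands=[
    {"x": 0,"y": 0,"z": 0.01,"yaw": 0,"gripper": 0},
    {"x": 0,"y": 0,"z": 0,"yaw": 0,"gripper": 0},
  ],
)

```text
time_s: 8.23
position: [0.476, 0.3726, 0.0462]
tool_rot: [0.0, 0.077, 0.997, 0.0]
wrist_force: [0.1, -0.9, -2.5]
gripper_width: 0.0236
finger_force: 20.0
```

Call:
drive_tool(
  commands=[
    {"x": 0,"y": 0.01,"z": 0.01,"yaw": 0,"gripper": 0},
    {"x": 0,"y": 0,"z": 0,"yaw": 0,"gripper": 0},
  ],
)

```text
time_s: 8.4
position: [0.4763, 0.3739, 0.0451]
tool_rot: [0.001, 0.077, 0.997, 0.0]
wrist_force: [-0.3, -1.4, 1.1]
gripper_width: 0.0239
finger_force: 20.0
```

Call:
drive_tool(
  commands=[
    {"x": 0,"y": 0,"z": 0.01,"yaw": 0,"gripper": 0},
    {"x": 0,"y": 0,"z": 0,"yaw": 0,"gripper": 0},
  ],
)

```text
time_s: 8.57
position: [0.4764, 0.3739, 0.045]
tool_rot: [0.001, 0.077, 0.997, 0.0]
wrist_force: [-4.0, -3.5, 11.5]
gripper_width: 0.0236
finger_force: 20.0
```

Ceramic A is seated. Open and rise.

Call:
drive_tool(
  commands=[
    {"x": 0,"y": 0,"z": -0.01,"yaw": 0,"gripper": 0.45},
    {"x": 0,"y": 0,"z": 0,"yaw": 0,"gripper": 0.45},
    {"x": 0,"y": 0,"z": 0,"yaw": 0,"gripper": 0.45},
    {"x": 0,"y": 0,"z": -0.1,"yaw": 0,"gripper": 0.45},
    {"x": 0,"y": 0,"z": -0.25,"yaw": 0,"gripper": 0.45},
    {"x": 0,"y": 0,"z": -0.3,"yaw": 0,"gripper": 0.6},
    {"x": 0,"y": -0.3,"z": 0,"yaw": 0,"gripper": 0.6},
    {"x": 0,"y": -0.3,"z": 0,"yaw": 0,"gripper": 0.6},
    {"x": -0.1,"y": -0.25,"z": 0,"yaw": 0,"gripper": 0.6},
    {"x": -0.15,"y": -0.2,"z": 0,"yaw": 0,"gripper": 0.6},
  ],
)

```text
time_s: 9.4
position: [0.4854, 0.2431, 0.1236]
tool_rot: [0.0, 0.077, 0.997, -0.0]
wrist_force: [-0.0, -0.5, -0.1]
gripper_width: 0.0528
finger_force: 0.0
```

Run:
```python
from m import *
tcp();brass('3')
print(ray("scene",[[192,183],[208,205]],0).round(3), ray("top",[[255,127],[310,127],[310,140],[310,230]],0).round(3))
for n in ROI:
    im=cv2.cvtColor(cv2.imread(f"pics/{n}3.png"),cv2.COLOR_BGR2RGB)
    x0,y0,x1,y1=ROI[n];g=cv2.resize(im[y0:y1,x0:x1],None,fx=U,fy=U,interpolation=cv2.INTER_CUBIC)
    h=cv2.cvtColor(g,cv2.COLOR_RGB2HSV)
    for q,p,a in blobs(n,cv2.inRange(h,(0,0,138),(180,30,255)),40):
        for z in(.016,.04): r=rect(n,p,z);print(n,z,round(a),*r,pl(r[0]))
```

```text
t 9.4 tcp [485.4 243.1 123.6] plate [-99.5 -29.6] yaxis 81.2 tilt [ 0. -0.] F [-0.  -0.5 -0.1] w 0.0528 f 0.0 j6 -1.17
top 150 [440.1 339. ] [23.6 57. ] 80.6 plate [-11.7  29.9]
scene 81 [442. 333.] [23.  47.3] 80.5 plate [-17.3  27.1]
scene 89 [497.2 318.2] [22.7 51.1] 81.3 plate [-23.5 -29.7]
[[0.783 0.251 0.   ]
 [0.687 0.315 0.   ]] [[0.753 0.294 0.   ]
 [0.755 0.129 0.   ]
 [0.715 0.13  0.   ]
 [0.448 0.133 0.   ]]
top 0.016 236 [477.6 375.8] [23.4 90.8] -8.8 [30.4 -1.6]
top 0.04 236 [475.5 374.5] [22.9 89. ] -8.8 [28.8  0.3]
scene 0.016 200 [315.5 380.8] [44.4 62. ] -70.0 [ 10.5 159.4]
scene 0.04 200 [310.5 399.5] [43.3 60.5] -70.0 [ 28.3 167.2]
scene 0.016 51 [420.2 283.3] [22.8 43.1] -85.3 [-69.8  41. ]
scene 0.04 51 [412.6 304.4] [22.2 42.1] -85.3 [-50.1  51.7]
scene 0.016 1753 [463.5 372. ] [200.7 218. ] 25.5 [24.5 11.8]
scene 0.04 1753 [454.9 391. ] [195.8 212.7] 25.5 [41.9 23.2]
scene 0.016 443 [451.9 114.1] [ 89.5 173.5] 50.7 [-232.2  -16.2]
scene 0.04 443 [443.6 139.3] [ 87.3 169.3] 50.7 [-208.5   -4.1]
scene 0.016 309 [622.2 188.7] [102.1 123.9] -61.8 [-132.4 -173.1]
scene 0.04 309 [609.7 212.1] [ 99.6 120.8] -61.8 [-111.2 -157.2]
```

Ceramic A stands at plate (28.8, 0.3) mm, aligned. On to ceramic B.

Call:
drive_tool(
  commands=[
    {"x": -0.258,"y": -0.04,"z": 0,"yaw": 0,"gripper": 0.6},
    {"x": -0.258,"y": -0.04,"z": 0,"yaw": 0,"gripper": 0.6},
    {"x": -0.258,"y": -0.04,"z": 0,"yaw": 0,"gripper": 0.6},
    {"x": -0.258,"y": -0.04,"z": 0,"yaw": 0,"gripper": 0.6},
  ],
)

```text
time_s: 9.83
position: [0.6069, 0.2069, 0.1232]
tool_rot: [0.0, 0.077, 0.997, 0.0]
wrist_force: [0.4, 1.0, -0.6]
gripper_width: 0.0528
finger_force: 0.0
```

Call:
drive_tool(
  commands=[
    {"x": 0,"y": 0,"z": 0.05,"yaw": 0.158,"gripper": 0.6},
    {"x": 0,"y": 0,"z": 0.05,"yaw": 0.158,"gripper": 0.6},
    {"x": 0,"y": 0,"z": 0.05,"yaw": 0.158,"gripper": 0.6},
    {"x": 0,"y": 0,"z": 0.05,"yaw": 0.158,"gripper": 0.6},
    {"x": 0,"y": 0,"z": 0.05,"yaw": 0.158,"gripper": 0.6},
    {"x": 0,"y": 0,"z": 0.05,"yaw": 0.158,"gripper": 0.6},
    {"x": 0,"y": 0,"z": 0.05,"yaw": 0.158,"gripper": 0.6},
    {"x": 0,"y": 0,"z": 0.05,"yaw": 0.158,"gripper": 0.6},
    {"x": 0,"y": 0,"z": 0.05,"yaw": 0.158,"gripper": 0.6},
    {"x": 0,"y": 0,"z": 0.03,"yaw": 0.155,"gripper": 0.6},
  ],
)

```text
time_s: 10.67
position: [0.6054, 0.2075, 0.0648]
tool_rot: [-0.0, 0.643, 0.765, -0.0]
wrist_force: [0.1, -0.2, -0.9]
gripper_width: 0.0524
finger_force: 0.0
```

Run:
```python
from m import *
tcp()
s=env.sense();p=np.array(s['position'][:2])*1e3;a=np.radians(10.3)
d=np.array([604.8,205.5])-p;print("tool dx,dy units",(d@[-np.sin(a),np.cos(a)]/120).round(3),(d@[np.cos(a),np.sin(a)]/120).round(3))
```

```text
t 10.67 tcp [605.4 207.5  64.8] plate [-116.4 -153.6] yaxis 9.9 tilt [-0.001  0.   ] F [ 0.1 -0.2 -0.9] w 0.0524 f 0.0 j6 -0.03
tool dx,dy units -0.015 -0.008
```

Call:
drive_tool(
  commands=[
    {"x": -0.015,"y": -0.008,"z": 0.15,"yaw": 0,"gripper": 0.6},
    {"x": 0,"y": 0,"z": 0.14,"yaw": 0,"gripper": 0.6},
    {"x": 0,"y": 0,"z": 0.075,"yaw": 0,"gripper": 0.6},
    {"x": 0,"y": 0,"z": 0,"yaw": 0,"gripper": 0.6},
    {"x": 0,"y": 0,"z": 0,"yaw": 0,"gripper": 0},
    {"x": 0,"y": 0,"z": 0,"yaw": 0,"gripper": 0},
    {"x": 0,"y": 0,"z": 0,"yaw": 0,"gripper": 0},
    {"x": 0,"y": 0,"z": 0,"yaw": 0,"gripper": 0},
    {"x": 0,"y": 0,"z": 0,"yaw": 0,"gripper": 0},
  ],
)

```text
time_s: 11.42
position: [0.6053, 0.2048, 0.0218]
tool_rot: [0.0, 0.641, 0.767, 0.0]
wrist_force: [-1.7, -0.7, 3.7]
gripper_width: 0.0239
finger_force: 20.0
```

```bash
python3 -c "
from m import *
tcp()"
```

```text
t 11.42 tcp [605.3 204.8  21.8] plate [-119.1 -154. ] yaxis 10.2 tilt [0.001 0.   ] F [-1.7 -0.7  3.7] w 0.0239 f 20.0 j6 -0.04
```

Call:
drive_tool(
  commands=[
    {"x": 0,"y": 0,"z": -0.2,"yaw": 0,"gripper": 0},
    {"x": 0,"y": 0,"z": -0.25,"yaw": 0,"gripper": 0},
    {"x": 0,"y": 0,"z": -0.25,"yaw": 0,"gripper": 0},
    {"x": 0,"y": 0,"z": 0,"yaw": -0.158,"gripper": 0},
    {"x": 0,"y": 0,"z": 0,"yaw": -0.158,"gripper": 0},
    {"x": 0,"y": 0,"z": 0,"yaw": -0.158,"gripper": 0},
    {"x": 0,"y": 0,"z": 0,"yaw": -0.158,"gripper": 0},
    {"x": 0,"y": 0,"z": 0,"yaw": -0.158,"gripper": 0},
    {"x": 0,"y": 0,"z": 0,"yaw": -0.158,"gripper": 0},
    {"x": 0,"y": 0,"z": 0,"yaw": -0.158,"gripper": 0},
  ],
)

```text
time_s: 12.25
position: [0.605, 0.2046, 0.1051]
tool_rot: [-0.0, 0.256, 0.967, -0.0]
wrist_force: [-0.1, -0.4, -1.8]
gripper_width: 0.0239
finger_force: 20.0
```

Call:
drive_tool(
  commands=[
    {"x": 0,"y": 0,"z": 0,"yaw": -0.158,"gripper": 0},
    {"x": 0,"y": 0,"z": 0,"yaw": -0.158,"gripper": 0},
    {"x": 0,"y": 0,"z": 0,"yaw": -0.156,"gripper": 0},
    {"x": 0.21,"y": 0.126,"z": 0,"yaw": 0,"gripper": 0},
    {"x": 0.21,"y": 0.126,"z": 0,"yaw": 0,"gripper": 0},
    {"x": 0.21,"y": 0.126,"z": 0,"yaw": 0,"gripper": 0},
    {"x": 0.21,"y": 0.126,"z": 0,"yaw": 0,"gripper": 0},
    {"x": 0.21,"y": 0.126,"z": 0,"yaw": 0,"gripper": 0},
    {"x": 0.21,"y": 0.126,"z": 0,"yaw": 0,"gripper": 0},
    {"x": 0,"y": 0,"z": 0,"yaw": 0,"gripper": 0},
  ],
)

```text
time_s: 13.08
position: [0.4659, 0.32, 0.1052]
tool_rot: [-0.001, 0.075, 0.997, 0.0]
wrist_force: [-0.6, -0.7, -1.3]
gripper_width: 0.0239
finger_force: 20.0
```

```bash
python3 -c "
from m import *
tcp()"
```

```text
t 13.08 tcp [465.9 320.  105.2] plate [-26.5   1.5] yaxis 81.4 tilt [-0.002  0.   ] F [-0.6 -0.7 -1.3] w 0.0239 f 20.0 j6 -1.03
```

Call:
drive_tool(
  commands=[
    {"x": -0.01,"y": -0.012,"z": 0.15,"yaw": 0,"gripper": 0},
    {"x": 0,"y": 0,"z": 0.15,"yaw": 0,"gripper": 0},
    {"x": 0,"y": 0,"z": 0.1,"yaw": 0,"gripper": 0},
    {"x": 0,"y": 0,"z": 0.06,"yaw": 0,"gripper": 0},
    {"x": 0,"y": 0,"z": 0.02,"yaw": 0,"gripper": 0},
    {"x": 0,"y": 0,"z": 0,"yaw": 0,"gripper": 0},
  ],
)

```text
time_s: 13.58
position: [0.4707, 0.3156, 0.0473]
tool_rot: [-0.0, 0.077, 0.997, -0.0]
wrist_force: [0.1, 0.6, -1.4]
gripper_width: 0.0237
finger_force: 20.0
```

Call:
drive_tool(
  commands=[
    {"x": 0,"y": 0,"z": 0.01,"yaw": 0,"gripper": 0},
    {"x": 0,"y": 0,"z": 0,"yaw": 0,"gripper": 0},
  ],
)

```text
time_s: 13.75
position: [0.4709, 0.3159, 0.0469]
tool_rot: [0.001, 0.077, 0.997, 0.0]
wrist_force: [0.8, -1.0, -1.4]
gripper_width: 0.0237
finger_force: 20.0
```

Call:
drive_tool(
  commands=[
    {"x": 0,"y": 0,"z": 0.01,"yaw": 0,"gripper": 0},
    {"x": 0,"y": 0,"z": 0,"yaw": 0,"gripper": 0},
  ],
)

```text
time_s: 13.92
position: [0.4709, 0.3159, 0.0458]
tool_rot: [0.001, 0.077, 0.997, 0.0]
wrist_force: [0.3, -0.7, 1.7]
gripper_width: 0.0237
finger_force: 20.0
```

Just touched, but at plate (−29.8, −4.1); raise a little, recentre, and lower again.

Call:
drive_tool(
  commands=[
    {"x": 0,"y": 0,"z": -0.03,"yaw": 0,"gripper": 0},
    {"x": 0.034,"y": 0.013,"z": 0,"yaw": 0,"gripper": 0},
    {"x": 0,"y": 0,"z": 0,"yaw": 0,"gripper": 0},
    {"x": 0,"y": 0,"z": 0.015,"yaw": 0,"gripper": 0},
    {"x": 0,"y": 0,"z": 0.012,"yaw": 0,"gripper": 0},
    {"x": 0,"y": 0,"z": 0,"yaw": 0,"gripper": 0},
  ],
)

```text
time_s: 14.42
position: [0.4666, 0.3181, 0.0458]
tool_rot: [-0.0, 0.076, 0.997, 0.0]
wrist_force: [-2.6, -0.9, 4.8]
gripper_width: 0.0237
finger_force: 20.0
```

Call:
drive_tool(
  commands=[
    {"x": 0,"y": 0,"z": 0.01,"yaw": 0,"gripper": 0},
    {"x": 0,"y": 0,"z": 0,"yaw": 0,"gripper": 0},
  ],
)

```text
time_s: 14.58
position: [0.4667, 0.3181, 0.0457]
tool_rot: [0.0, 0.076, 0.997, -0.0]
wrist_force: [-7.1, -2.9, 16.1]
gripper_width: 0.0239
finger_force: 20.0
```

Call:
drive_tool(
  commands=[
    {"x": 0,"y": 0,"z": -0.01,"yaw": 0,"gripper": 0.38},
    {"x": 0,"y": 0,"z": 0,"yaw": 0,"gripper": 0.38},
    {"x": 0,"y": 0,"z": 0,"yaw": 0,"gripper": 0.38},
    {"x": 0,"y": 0,"z": -0.1,"yaw": 0,"gripper": 0.38},
    {"x": 0,"y": 0,"z": -0.25,"yaw": 0,"gripper": 0.38},
    {"x": 0,"y": 0,"z": -0.3,"yaw": 0,"gripper": 0.7},
    {"x": -0.157,"y": -0.213,"z": 0,"yaw": 0,"gripper": 0.7},
    {"x": -0.157,"y": -0.213,"z": 0,"yaw": 0,"gripper": 0.7},
    {"x": -0.157,"y": -0.213,"z": 0,"yaw": 0,"gripper": 0.7},
    {"x": -0.157,"y": -0.213,"z": 0,"yaw": 0,"gripper": 0.7},
  ],
)

```text
time_s: 15.42
position: [0.5261, 0.2042, 0.1245]
tool_rot: [0.0, 0.076, 0.997, 0.0]
wrist_force: [1.2, 0.4, 0.6]
gripper_width: 0.0615
finger_force: 0.0
```

Call:
drive_tool(
  commands=[
    {"x": 0,"y": 0,"z": 0,"yaw": 0.158,"gripper": 0.7},
    {"x": 0,"y": 0,"z": 0,"yaw": 0.158,"gripper": 0.7},
    {"x": 0,"y": 0,"z": 0,"yaw": 0.158,"gripper": 0.7},
    {"x": 0,"y": 0,"z": 0,"yaw": 0.158,"gripper": 0.7},
    {"x": 0,"y": 0,"z": 0,"yaw": 0.158,"gripper": 0.7},
    {"x": 0,"y": 0,"z": 0,"yaw": 0.158,"gripper": 0.7},
    {"x": 0,"y": 0,"z": 0,"yaw": 0.158,"gripper": 0.7},
    {"x": 0,"y": 0,"z": 0,"yaw": 0.158,"gripper": 0.7},
    {"x": 0,"y": 0,"z": 0,"yaw": 0.158,"gripper": 0.7},
    {"x": 0,"y": 0,"z": 0,"yaw": 0.158,"gripper": 0.7},
  ],
)

```text
time_s: 16.25
position: [0.5256, 0.2054, 0.1242]
tool_rot: [0.0, 0.644, 0.765, 0.0]
wrist_force: [0.5, -0.3, -0.4]
gripper_width: 0.0618
finger_force: 0.0
```

Call:
drive_tool(
  commands=[
    {"x": 0,"y": 0,"z": 0.15,"yaw": 0.158,"gripper": 0.7},
    {"x": 0,"y": 0,"z": 0.15,"yaw": 0.158,"gripper": 0.7},
    {"x": 0,"y": 0,"z": 0.15,"yaw": 0.157,"gripper": 0.7},
    {"x": 0,"y": 0,"z": 0,"yaw": 0,"gripper": 0.7},
  ],
)

```text
time_s: 16.58
position: [0.5242, 0.2051, 0.0672]
tool_rot: [-0.001, 0.774, 0.633, -0.002]
wrist_force: [-0.7, -0.1, -0.5]
gripper_width: 0.0618
finger_force: 0.0
```

Run:
```python
from m import *
tcp();brass('4')
s=env.sense();p=np.array(s['position'][:2])*1e3;a=np.radians(-11.2)
d=np.array([525.3,205.4])-p;print("tool dx,dy units",(d@[-np.sin(a),np.cos(a)]/120).round(3),(d@[np.cos(a),np.sin(a)]/120).round(3))
for n in ROI:
    im=cv2.cvtColor(cv2.imread(f"pics/{n}4.png"),cv2.COLOR_BGR2RGB)
    x0,y0,x1,y1=ROI[n];g=cv2.resize(im[y0:y1,x0:x1],None,fx=U,fy=U,interpolation=cv2.INTER_CUBIC)
    h=cv2.cvtColor(g,cv2.COLOR_RGB2HSV)
    for q,p,a in blobs(n,cv2.inRange(h,(0,0,138 if n=='top' else 165),(180,30,255)),40):
        r=rect(n,p,.04);print(n,round(a),*r,pl(r[0]))
i=cv2.imread("pics/scene4.png")[150:280,190:350];cv2.imwrite("pics/c4.png",cv2.resize(i,None,fx=4.6,fy=4.6,interpolation=cv2.INTER_CUBIC))
```

```text
t 16.58 tcp [524.2 205.1  67.2] plate [-131.2  -73.7] yaxis -11.4 tilt [-0.005 -0.001] F [-0.7 -0.1 -0.5] w 0.0618 f 0.0 j6 0.36
top 84 [442.3 351.3] [24.  32.1] 81.0 plate [ 0.8 29.6]
top 83 [498.1 342.7] [23.8 31.7] 81.0 plate [  0.8 -26.9]
scene 38 [444.  344.7] [22.6 23.5] -9.0 plate [-5.5 26.9]
scene 34 [499.9 334.3] [19.  22.7] -9.6 plate [ -7.2 -30. ]
tool dx,dy units -0.001 -0.003
top 41 [358.4 380.7] [24.1 69.8] 87.5 [ 17. 117.]
top 221 [465.9 318.8] [23.1 86.9] -8.7 [-27.7   1.3]
top 239 [475.4 374.5] [23.1 89.5] -8.5 [28.8  0.4]
top 1499 [502.2 370.4] [155.1 257.1] 1.5 [ 28.8 -26.7]
top 61 [594.3 285.4] [ 25.1 101.5] 7.4 [ -41.1 -130.7]
scene 188 [310.1 399.8] [42.7 59.6] -70.0 [ 28.5 167.6]
scene 192 [478.9 373.3] [24.1 90.8] -9.6 [28.1 -3.2]
scene 158 [470.3 317. ] [23.2 84.5] -9.2 [-28.8  -3.3]
```

View pics/c4.png

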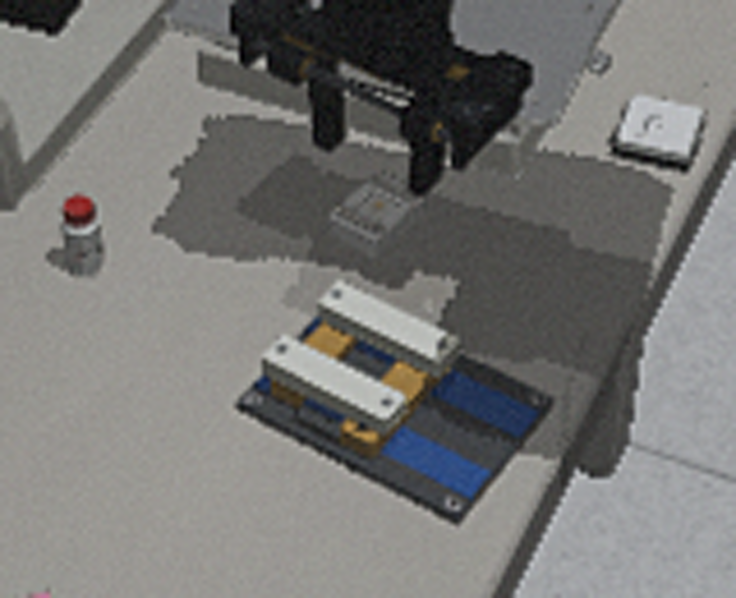

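Both ceramic bars lie crosswise over the bands, at about (28.4,−1.4) and (−28.2,−1.0); crop positions are (333,382) and (388,325). Now grasp the chuck.

Call:
drive_tool(
  commands=[
    {"x": 0,"y": 0,"z": 0.15,"yaw": 0,"gripper": 0.7},
    {"x": 0,"y": 0,"z": 0.15,"yaw": 0,"gripper": 0.7},
    {"x": 0,"y": 0,"z": 0.08,"yaw": 0,"gripper": 0.7},
    {"x": 0,"y": 0,"z": 0,"yaw": 0,"gripper": 0.7},
    {"x": 0,"y": 0,"z": 0,"yaw": 0,"gripper": 0},
    {"x": 0,"y": 0,"z": 0,"yaw": 0,"gripper": 0},
    {"x": 0,"y": 0,"z": 0,"yaw": 0,"gripper": 0},
    {"x": 0,"y": 0,"z": 0,"yaw": 0,"gripper": 0},
    {"x": 0,"y": 0,"z": 0,"yaw": 0,"gripper": 0},
  ],
)

```text
time_s: 17.43
position: [0.5259, 0.2056, 0.0249]
tool_rot: [0.0, 0.772, 0.635, 0.001]
wrist_force: [-2.5, -0.8, 6.6]
gripper_width: 0.0397
finger_force: 20.0
```

```bash
python3 -c "
from m import *
tcp()"
```

```text
t 17.43 tcp [525.9 205.6  24.9] plate [-130.4  -75.4] yaxis -11.1 tilt [0.001 0.   ] F [-2.5 -0.8  6.6] w 0.0397 f 20.0 j6 0.36
```

Call:
drive_tool(
  commands=[
    {"x": 0,"y": 0,"z": -0.1,"yaw": 0,"gripper": 0},
    {"x": 0,"y": 0,"z": -0.2,"yaw": 0,"gripper": 0},
    {"x": 0,"y": 0,"z": -0.25,"yaw": 0,"gripper": 0},
    {"x": 0,"y": 0,"z": -0.2,"yaw": -0.05,"gripper": 0},
    {"x": 0.217,"y": -0.126,"z": 0,"yaw": 0,"gripper": 0},
    {"x": 0.217,"y": -0.126,"z": 0,"yaw": 0,"gripper": 0},
    {"x": 0.217,"y": -0.126,"z": 0,"yaw": 0,"gripper": 0},
    {"x": 0.217,"y": -0.126,"z": 0,"yaw": 0,"gripper": 0},
    {"x": 0.217,"y": -0.126,"z": 0,"yaw": 0,"gripper": 0},
    {"x": 0,"y": 0,"z": 0,"yaw": 0,"gripper": 0},
  ],
)

```text
time_s: 18.27
position: [0.4688, 0.3496, 0.1146]
tool_rot: [-0.0, 0.758, 0.652, 0.0]
wrist_force: [0.1, 0.4, -1.5]
gripper_width: 0.0399
finger_force: 20.0
```

Call:
drive_tool(
  commands=[
    {"x": 0,"y": 0,"z": 0.12,"yaw": 0,"gripper": 0},
    {"x": 0,"y": 0,"z": 0.1,"yaw": 0,"gripper": 0},
    {"x": 0,"y": 0,"z": 0.08,"yaw": 0,"gripper": 0},
    {"x": 0,"y": 0,"z": 0,"yaw": 0,"gripper": 0},
  ],
)

```text
time_s: 18.6
position: [0.4703, 0.3448, 0.0758]
tool_rot: [-0.001, 0.76, 0.65, -0.002]
wrist_force: [-0.5, 0.1, -2.8]
gripper_width: 0.0399
finger_force: 20.0
```

```bash
python3 -c "
from m import *
tcp()"
```

```text
t 18.6 tcp [470.3 344.8  75.8] plate [-1.4  0.9] yaxis -9.0 tilt [-0.004 -0.002] F [-0.5  0.1 -2.8] w 0.0399 f 20.0 j6 0.59
```

Call:
drive_tool(
  commands=[
    {"x": 0.01,"y": 0,"z": 0.04,"yaw": 0,"gripper": 0},
    {"x": 0,"y": 0,"z": 0.02,"yaw": 0,"gripper": 0},
    {"x": 0,"y": 0,"z": 0,"yaw": 0,"gripper": 0},
  ],
)

```text
time_s: 18.85
position: [0.4713, 0.3468, 0.0705]
tool_rot: [-0.0, 0.76, 0.65, -0.0]
wrist_force: [0.7, 0.1, -2.0]
gripper_width: 0.0399
finger_force: 20.0
```

Call:
drive_tool(
  commands=[
    {"x": 0,"y": 0,"z": 0.012,"yaw": 0,"gripper": 0},
    {"x": 0,"y": 0,"z": 0,"yaw": 0,"gripper": 0},
  ],
)

```text
time_s: 19.02
position: [0.4714, 0.3469, 0.0694]
tool_rot: [0.0, 0.76, 0.65, 0.0]
wrist_force: [-0.5, -0.2, -2.2]
gripper_width: 0.0394
finger_force: 20.0
```

Call:
drive_tool(
  commands=[
    {"x": 0,"y": 0,"z": 0.01,"yaw": 0,"gripper": 0},
    {"x": 0,"y": 0,"z": 0,"yaw": 0,"gripper": 0},
  ],
)

```text
time_s: 19.18
position: [0.4712, 0.3469, 0.068]
tool_rot: [0.0, 0.76, 0.65, 0.0]
wrist_force: [-0.3, 0.2, -2.2]
gripper_width: 0.0399
finger_force: 20.0
```

Call:
drive_tool(
  commands=[
    {"x": 0,"y": 0,"z": 0.012,"yaw": 0,"gripper": 0},
    {"x": 0,"y": 0,"z": 0,"yaw": 0,"gripper": 0},
  ],
)

```text
time_s: 19.35
position: [0.4712, 0.3469, 0.0664]
tool_rot: [-0.0, 0.76, 0.65, -0.0]
wrist_force: [-0.2, 0.3, -2.3]
gripper_width: 0.0398
finger_force: 20.0
```

Call:
drive_tool(
  commands=[
    {"x": 0,"y": 0,"z": 0.01,"yaw": 0,"gripper": 0},
    {"x": 0,"y": 0,"z": 0,"yaw": 0,"gripper": 0},
  ],
)

```text
time_s: 19.52
position: [0.4712, 0.3469, 0.0652]
tool_rot: [-0.0, 0.76, 0.65, -0.0]
wrist_force: [-0.1, -0.7, -2.0]
gripper_width: 0.0398
finger_force: 20.0
```

Call:
drive_tool(
  commands=[
    {"x": 0,"y": 0,"z": 0.007,"yaw": 0,"gripper": 0},
    {"x": 0,"y": 0,"z": 0,"yaw": 0,"gripper": 0},
  ],
)

```text
time_s: 19.68
position: [0.4713, 0.347, 0.0649]
tool_rot: [0.0, 0.76, 0.65, 0.0]
wrist_force: [-0.8, -1.2, 2.7]
gripper_width: 0.0396
finger_force: 20.0
```

Contact at z=64.9, as predicted. Release and retreat up, then off to the right.

Call:
drive_tool(
  commands=[
    {"x": 0,"y": 0,"z": -0.003,"yaw": 0,"gripper": 0.6},
    {"x": 0,"y": 0,"z": 0,"yaw": 0,"gripper": 0.6},
    {"x": 0,"y": 0,"z": 0,"yaw": 0,"gripper": 0.6},
    {"x": 0,"y": 0,"z": -0.1,"yaw": 0,"gripper": 0.6},
    {"x": 0,"y": 0,"z": -0.25,"yaw": 0,"gripper": 0.6},
    {"x": 0,"y": 0,"z": -0.3,"yaw": 0,"gripper": 0.6},
    {"x": -0.25,"y": 0,"z": 0,"yaw": 0,"gripper": 0.6},
    {"x": -0.25,"y": 0,"z": 0,"yaw": 0,"gripper": 0.6},
    {"x": -0.25,"y": 0,"z": 0,"yaw": 0,"gripper": 0.6},
    {"x": -0.25,"y": 0,"z": 0,"yaw": 0,"gripper": 0.6},
  ],
)

```text
time_s: 20.52
position: [0.4523, 0.2273, 0.144]
tool_rot: [0.0, 0.76, 0.65, 0.001]
wrist_force: [0.7, 0.0, -0.7]
gripper_width: 0.0529
finger_force: 0.0
```

Run:
```python
from m import *
tcp();brass('5')
for n in ROI:
    im=cv2.cvtColor(cv2.imread(f"pics/{n}5.png"),cv2.COLOR_BGR2RGB)
    for k in [.056]:
      for q,p,a in blobs(n,masks(n,im)["white"] if n=="scene" else cv2.inRange(cv2.cvtColor(cv2.resize(im[ROI[n][1]:ROI[n][3],ROI[n][0]:ROI[n][2]],None,fx=U,fy=U,interpolation=cv2.INTER_CUBIC),cv2.COLOR_RGB2HSV),(0,0,138),(180,30,255)),30):
        r=rect(n,p,k);print(n,round(a),*r,pl(r[0]))
a,b=(cv2.imread(f"pics/{n}5.png") for n in("top","scene"))
cv2.imwrite("pics/c5.png",np.hstack([cv2.resize(a[190:270,200:275],(400,427),interpolation=2),cv2.resize(b[200:275,235:315],(400,427),interpolation=2)]))
```

```text
t 20.52 tcp [452.3 227.3 144. ] plate [-120.2    0.7] yaxis -8.9 tilt [0.001 0.   ] F [ 0.7  0.  -0.7] w 0.0529 f 0.0 j6 0.39
top 75 [440.9 351.5] [21.1 32.4] 80.0 plate [ 0.8 31. ]
top 33 [504.2 341.5] [11.2 30.9] 80.6 plate [  0.6 -33.1]
scene 39 [443.8 344.8] [22.7 23.1] -8.5 plate [-5.4 27.1]
top 637 [468.9 346.4] [78.1 89.3] -9.1 [0.  2.5]
scene 101 [306.6 412.2] [41.7 58.6] -70.0 [ 40.2 173. ]
scene 402 [467.4 358.8] [79.6 88.6] -10.3 [12.   5.9]
```

View pics/c5.png

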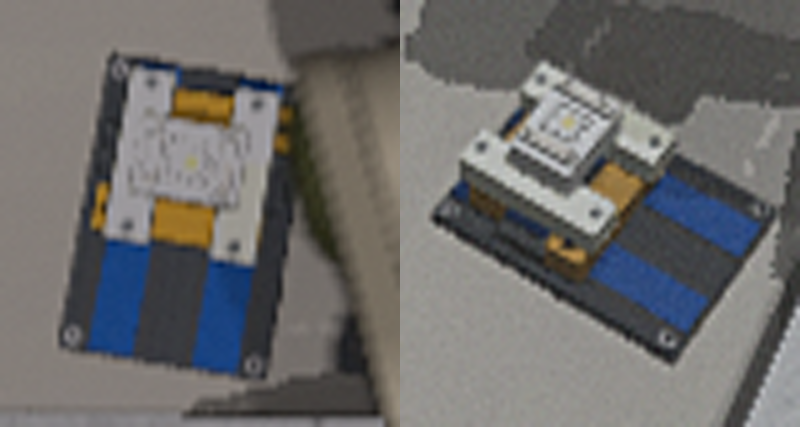

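The chuck sits level: its centre dot at crop (192,161) is within about 2 mm of the ceramic hole centre at (192,165). All parts are in place and the gripper is clear.

```bash
python3 -c "
from rig import env
print(env.finish_job())"
```

```text
the job is handed in; nothing more can be done
None
```

The stand is built and handed in at about 21 s: near brass bar pushed flush to the strip, a ceramic bar over each blue band and the chuck centred on them, each within about 2 mm by the camera; the judge returned no verdict.

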